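Tip the white stir bars out of the divided organiser

ROBOT

A 6-joint arm with a two-finger parallel gripper is mounted at the origin on the work surface. World frame = base frame: x ahead of the robot, y to its left, z up, the work surface at z = 0. Lengths are in m, angles in rad, forces in N, time in s.
With the tool pointing down it reaches from about 0.3 to 0.825 m from the base axis. Payload 5.4 kg.
Tool frame: the origin (TCP) lies at the very end of the fingers, on their centre line; the grasp point (between the pads) lies 19 mm behind it; z points along the fingers, x is the direction in which the jaws open and shut, and the axes are right-handed (so a half turn about z gives the same grasp; the last joint's range is limited). The gripper opens to 92 mm and grips with 3 to 60 N. Pads are 20 mm wide; open, the fingers measure 128 mm over their backs; the gripper's body (75 mm by 189 mm) begins 69 mm behind the grasp point.
Start: joints at [-1.472, 0.158, 1.597, -0, 1.386, -0.21], TCP at [0.175, -0.548, 0.215] pointing down, gripper open.
Joint ranges: [-2.91, 2.91], [-0.94, 2.29], [0.18, 2.7], [-1.29, 4.43], [0.17, 2.64], [-3, 3]. Speed limits (rad/s): [2.57, 2.57, 3.14, 3.14, 3.14, 3.14].

INTERFACE

Orientations are given as a rotation vector (axis times angle).
In Python, from workcell import bot gives the robot as it stands. Calls block until the motion is done:
- bot.goto(position, orientation): joint-space move of the TCP to a pose.
- bot.line_to(position, rot=None, max_speed=0.15): straight line of the TCP; rot=None keeps the orientation; max_speed is the mean speed in m/s.
- bot.set_joints(angles): joint-space move.
- bot.set_gripper(opening, newtons=None): opening from 0.0 (shut) to 1.0 (fully open); newtons is the grip in N (None keeps the last); returns when the fingers have stopped.
- bot.hold(seconds).
- bot.inverse_kinematics(position, orientation): joint angles nearest the present ones, or None.
- bot.read_camera(name): name is "scene" or "top" or "wrist"; returns a dict with "pixels" (384x512x3 uint8, blue, green, red), "fx", "fy", "cx", "cy" (pixels), "R" (3x3) and "t" (3): a world point X has camera coordinates R X + t. Camera axes: x right, y down, z forward; pixel columns grow to the right and rows downward; lengths in m; the calibration is good to about 2 mm. A picture is of the moment at which its call begins. There is no depth.
A pose or a line that the arm cannot do raises bot.MotionError and nothing moves.
- bot.job_done(): hands the job in, once; it reports no verdict.
Readings, each from a call of its own:
- bot.current_clock(): time.
- bot.current_joints(): joint angles.
- bot.current_joint_vel(): joint speeds.
- bot.current_effort(): joint torques, N m.
- bot.current_ee_pos(): TCP position.
- bot.current_tool_rot(): TCP orientation.
- bot.current_contact_force(): force on the tool from outside, world axes, zero at the start.
- bot.current_ft_torque(): the same for the moment, N m.
- bot.current_opening(): opening from 0.0 (shut) to 1.0 (fully open).
Only numpy, scipy, OpenCV 4.12 (cv2) and the standard library are available. Lean on these libraries where they do the work, as an engineer would, in place of code of your own. Each camera call takes 0.05 s, during which the arm holds its last target.

TASK

Bring the steel dish under the pouring spout of the organiser bin that holds the white stir bars, then tip the organiser up towards that corner so that all three white bars run into the dish and everything else stays in its own bin. Lower the organiser gently back level where it stood on the stirrer plate and leave the dish standing flat on the bench with the bars in it. Do not touch the small parts with the fingers, and leave the bowl, jar, tin and flask standing where they are.

Things in the scene. Friction and masses are not known exactly. Their poses are not given: they have to be found in the camera images.
- organiser: blue divided organiser, loose, 0.22 to 0.42 kg: 140 mm square with cut-off corners, four open bins, upright walls 4 mm thick, tops 41 mm above the underside, dividers 39 mm. Origin: middle of its underside (of its foot), z up. Its axes run through the CORNERS: +x through the white bars' corner, +y green bin's, -x amber's, -y red's (walls at 45 degrees to them). All corners have the same spout
- white_spout (a point): tip of the white corner's spout: outermost point of the lip's rolled edge, mid width, 100 mm from the organiser's middle, 22 mm above its underside. In the bin the floor (13 mm above the underside) rises from 42 mm out as a ramp of 21 degrees to a flat lip, 75 to 97 mm out, 4 mm thick, top 26 mm above the underside; the rolled edge is a 7 mm round bar along the lip's end
- back_spout (a point): same point on the lip of the opposite (amber) corner. The lip is 56 mm wide over its side cheeks (4 mm thick, tops 40 mm above the underside, 48 mm clear between). Below the lip is free air. Fingers leaning in under the rolled edge, or holding the cheeks from both sides, can raise this corner; the organiser then tips on the white-side end of its foot, 64 to 69 mm out
- white_bin (a point): centre of the white bars' bin, 45 mm from the organiser's middle, on the bin floor. The bars are smooth: they start to roll out at 22 to 35 degrees of tilt, 45 degrees or a little more empties the bin, and the upright walls keep the other bins' parts in
- green_bin (a point): centre of the green bin, 45 mm from the organiser's middle, on the bin floor
- red_bin (a point): centre of the red bin, 45 mm from the organiser's middle, on the bin floor
- amber_bin (a point): centre of the amber bin, 45 mm from the organiser's middle, on the bin floor
- stirrer: small magnetic stirrer, fixed: grey body 112 mm square and 72 mm high, above it a round white plate 160 mm across, top face 90 mm above the bench, with a raised rim 5 mm high (inner radius 71 mm). The organiser's black foot, a cross 128 mm long along each of the organiser's axes, 44 mm wide, 11 mm high, stands inside the rim, which stops it sliding. Origin: on the bench under the plate's middle; z up
- dish: round straight-walled steel dish, loose, 0.25 kg (0.2 to 0.33): 140 mm across outside, 50 mm high, wall and floor 4 mm thick. Origin: middle of its underside; z up. It starts on the robot's right, clear of the stirrer
- jar: short amber jar with black cap, loose bystander, 56 mm across, 62 mm high; origin: middle of underside
- bowl: white porcelain bowl, loose bystander, 96 mm across, 42 mm high; origin: middle of underside; it and the dish may stand either way round
- canister: white tin, loose bystander, 66 mm across, 85 mm high; origin: middle of underside
- flask: small round flask with blue stopper in a cork ring, loose bystander in one piece, 84 mm across at the ring, 116 mm high; origin: middle of underside
- bar1: one of three white stir bars, 30 mm long, 10 mm thick, round ends, 10 g; lies in the white bin; origin: its centre, long axis y
- bar2: one of three white stir bars, 30 mm long, 10 mm thick, round ends, 10 g; lies in the white bin; origin: its centre, long axis y
- bar3: one of three white stir bars, 30 mm long, 10 mm thick, round ends, 10 g; lies in the white bin; origin: its centre, long axis y
- egg1: green egg-shaped stir bar, 31 x 18 mm, 20 g, must stay in the green bin; origin: its centre
- egg2: green egg-shaped stir bar, 31 x 18 mm, 20 g, must stay in the green bin; origin: its centre
- stopper1: red stopper, 19 mm head, 24 mm high, 12 g, must stay in the red bin; origin: middle of its head's flat face
- stopper2: red stopper, 19 mm head, 24 mm high, 12 g, must stay in the red bin; origin: middle of its head's flat face
- plug: amber glass stopper, 24 mm head, 27 mm high, 18 g, must stay in the amber bin; origin: middle of its head's flat face

How it is judged:
On the way:
1. the organiser is tipped (more than 23 degrees) with the white spout lowest and the dish below that spout (its middle within 100 mm of the lip's end, seen from above) (angle between organiser's own z axis and vertical above 0.4 rad and x of dish in the frame of organiser above 0.08 m and horizontal distance between white_spout and dish below 0.1 m), for 0.1 s.
At the end, for the whole second after the job is handed in: all three white bars lie in the dish; the dish stands flat on the bench; each green, red and amber part is in its own bin (within 43 mm of the bin's centre); the organiser is level (within 3 degrees) on the stirrer plate, within 25 mm of the plate's middle; all at rest (horizontal distance between each of bar1, bar2, bar3 and dish below 0.066 m and z of bar1 in the frame of dish between 0 and 0.05 m and linear speed of each of bar1, bar2, bar3 below 0.03 m/s and z of bar2 in the frame of dish between 0 and 0.05 m and z of bar3 in the frame of dish between 0 and 0.05 m and horizontal distance between each of egg1, egg2 and green_bin below 0.043 m and z of egg1 in the frame of organiser between 0 and 0.045 m and z of egg2 in the frame of organiser between 0 and 0.045 m and horizontal distance between each of stopper1, stopper2 and red_bin below 0.043 m and z of stopper1 in the frame of organiser between 0 and 0.045 m and z of stopper2 in the frame of organiser between 0 and 0.045 m and horizontal distance between plug and amber_bin below 0.043 m and z of plug in the frame of organiser between 0 and 0.045 m and angle between each of organiser, dish's own z axis and vertical below 0.05 rad and horizontal distance between organiser and stirrer below 0.025 m and z of organiser in the frame of stirrer between 0.086 and 0.095 m and linear speed of each of organiser, dish below 0.02 m/s and height (world z) of dish below 0.005 m); the robot touches nothing.
It fails at once if the bowl, jar, tin or flask is shifted more than 25 mm or knocked over (distance of any of bowl, jar, canister, flask from where it was at the start of the episode above 0.025 m or angle between any of bowl, jar, canister, flask's own z axis and vertical above 0.4 rad).
It fails at once if a part other than the white bars falls out of the organiser (height (world z) of any of egg1, egg2, stopper1, stopper2, plug below 0.075 m).
It fails at once if the fingers touch a small part (more than 0.3 N) (contact force between the fingers and bar1 above 0.3 N or contact force between the fingers and bar2 above 0.3 N or contact force between the fingers and bar3 above 0.3 N or contact force between the fingers and egg1 above 0.3 N or contact force between the fingers and egg2 above 0.3 N or contact force between the fingers and stopper1 above 0.3 N or contact force between the fingers and stopper2 above 0.3 N or contact force between the fingers and plug above 0.3 N).
It fails at once if the organiser is dropped or jerked (turning faster than 4 rad/s) (angular speed of organiser above 4 rad/s).
It also fails if it takes over 70 s, if anything falls off the work surface, if the arm or the gripper's body presses on something with over 40 N, if the wrist force passes 120 N, or if a joint passes its speed limit or range.

## Working session

There is one attempt and no reset: what is moved stays moved. The work goes in short steps, each a Python script; the robot and the scene stay as the last script left them, time stands still between calls to the robot, and variables do not carry over. Pictures are saved under pics/ and viewed, and the job is handed in when it is done.

```bash
ls; mkdir -p pics; python3 - <<'E'
from workcell import bot
import cv2
for n in ["scene","top","wrist"]:
    c=bot.read_camera(n); cv2.imwrite(f"pics/{n}0.png",c["pixels"]); print(n,c["fx"],c["fy"],c["cx"],c["cy"],c["R"],c["t"])
print(bot.current_clock(),bot.current_tool_rot())
E
```

```text
pics
scene 372.5011535571035 372.5011535571035 257.10325846321695 184.88559547378276 [[-0.05781922  0.99832462  0.00221161]
 [ 0.84614797  0.05018113 -0.53058032]
 [-0.52980237 -0.02880639 -0.84763178]] [ 0.01081092 -0.42867502  1.29834705]
top 463.9716577470741 463.9716577470741 258.1140291553849 192.38851020527727 [[ 0.01971642 -0.99971927 -0.01313964]
 [-0.99668588 -0.01861581 -0.07918784]
 [ 0.078921    0.01465739 -0.99677311]] [0.02082222 0.56671377 1.24935523]
wrist 326.95543548904607 326.95543548904607 253.6257682401353 188.8939881148058 [[ 0.30353315 -0.95282007 -0.00124371]
 [-0.9158145  -0.2921043   0.27560638]
 [-0.26296658 -0.08251666 -0.96126977]] [-0.57286066 -0.03200883  0.39081653]
0.15 [-2.53578912e+00  1.85277338e+00  1.53042804e-03]
```

View pics/scene0.png

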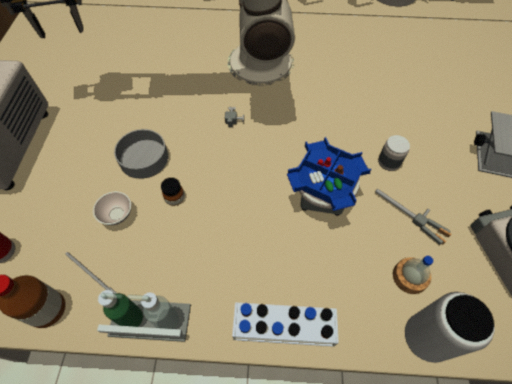

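View pics/top0.png

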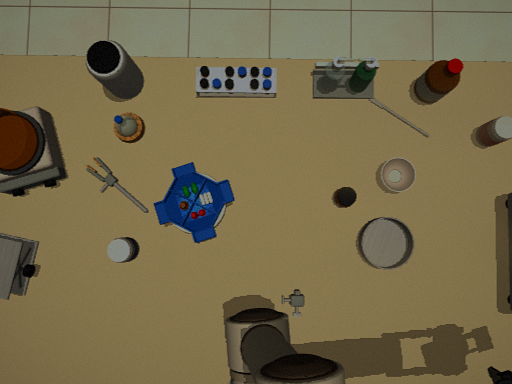

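View pics/wrist0.png

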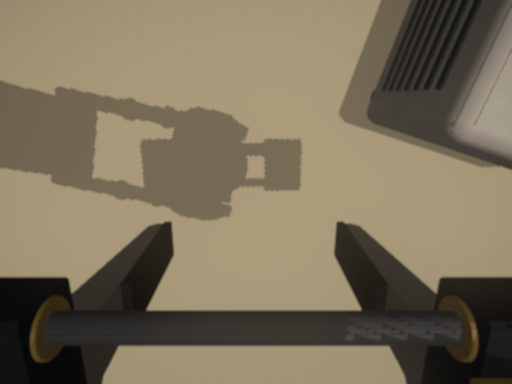

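```bash
cat > h.py <<'E'
from workcell import bot
import cv2, numpy as np
from scipy.spatial.transform import Rotation as Rn
def ray(c,u,v,z):
    R=np.array(c["R"]);t=np.array(c["t"]);d=R.T@np.array([(u-c["cx"])/c["fx"],(v-c["cy"])/c["fy"],1]);o=-R.T@t
    return o+d*(z-o[2])/d[2]
def proj(c,X):
    p=np.array(c["R"])@X+np.array(c["t"]);return np.array([c["fx"]*p[0]/p[2]+c["cx"],c["fy"]*p[1]/p[2]+c["cy"]])
def snap(n,f,crop=None,s=1):
    c=bot.read_camera(n);im=c["pixels"].copy()
    if crop: x0,y0,x1,y1=crop; im=im[y0:y1,x0:x1]
    if s!=1: im=cv2.resize(im,None,fx=s,fy=s,interpolation=cv2.INTER_CUBIC)
    cv2.imwrite("pics/"+f,im);return c
E
python3 - <<'E'
from h import *
snap("top","top1.png",(140,150,250,255),5)
snap("scene","scene1.png",(270,120,390,230),5)
c=bot.read_camera("top")
hsv=cv2.cvtColor(c["pixels"],cv2.COLOR_BGR2HSV)
m=cv2.inRange(hsv,(105,120,40),(125,255,255));m[:, :140]=0;m[:,250:]=0;m[:150]=0;m[255:]=0
print(hsv[210,163],hsv[190,226])
cs=max(cv2.findContours(m,cv2.RETR_EXTERNAL,cv2.CHAIN_APPROX_NONE)[0],key=cv2.contourArea)
h=cv2.convexHull(cs); a=cv2.approxPolyDP(h,3,True)[:,0]
print(cv2.contourArea(cs),a.tolist())
for p in a: print(ray(c,*p,.13))
E
```

```text
[108 225 109] [108 239 109]
3430.5 [[191, 162], [227, 180], [233, 197], [215, 236], [197, 242], [160, 223], [154, 204], [172, 169]]
[0.63156534 0.20123608 0.13      ]
[0.58751647 0.10903729 0.13      ]
[0.54492534 0.09289725 0.13      ]
[0.44662342 0.13547157 0.13      ]
[0.43084371 0.17998153 0.13      ]
[0.47626929 0.27417346 0.13      ]
[0.52357224 0.29102275 0.13      ]
[0.61288898 0.24875446 0.13      ]
```

View pics/top1.png

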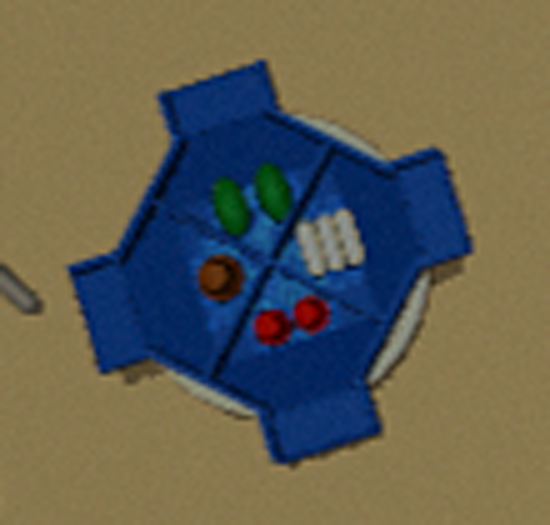

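View pics/scene1.png

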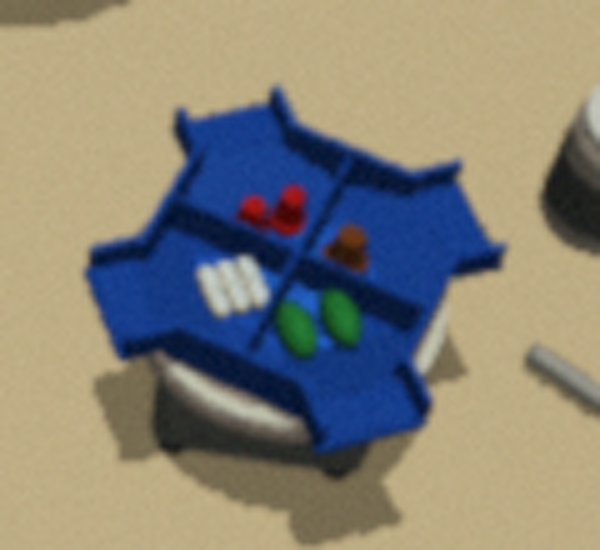

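```bash
python3 - <<'E'
from h import *
for n,cr,s in (("top",(340,200,430,285),6),("scene",(100,115,190,190),6)):
    c=snap(n,n+"_dish.png",cr,s)
    hsv=cv2.cvtColor(c["pixels"],cv2.COLOR_BGR2HSV); 
    v=(242,385) if n=="top" else (153,141)
    print(hsv[v],hsv[v[0],v[1]-40],hsv[v[0],v[1]-23])
    m=cv2.inRange(hsv,(0,0,0),(180,60,255));x0,y0,x1,y1=cr;mm=np.zeros_like(m);mm[y0:y1,x0:x1]=m[y0:y1,x0:x1]
    cs=max(cv2.findContours(mm,cv2.RETR_EXTERNAL,cv2.CHAIN_APPROX_NONE)[0],key=cv2.contourArea)
    e=cv2.fitEllipse(cs);print(n,e,cv2.boundingRect(cs),ray(c,*e[0],.05),ray(c,*e[0],.04))
c=bot.read_camera("top")
for nm,p,z in (("jar",(345,197),.06),("bowl",(398,175),.03),("tin",(121,250),.085),("flask",(128,127),.05)): print(nm,ray(c,*p,z))
P=np.array([[0.63156534,0.20123608],[0.58751647,0.10903729],[0.54492534,0.09289725],[0.44662342,0.13547157],[0.43084371,0.17998153],[0.47626929,0.27417346],[0.52357224,0.29102275],[0.61288898,0.24875446]])
ctr=P.mean(0);print("org",ctr)
w=(P[1]+P[2])/2-(P[5]+P[6])/2; g=(P[0]+P[7])/2-(P[3]+P[4])/2
print(np.degrees(np.arctan2(w[1],w[0])),np.degrees(np.arctan2(g[1],g[0]))-90,np.linalg.norm(w),np.linalg.norm(g))
# white plate / stirrer cross-check in scene
E
```

```text
[ 20  48 116] [ 22 111 133] [26 46 94]
top ((384.98101806640625, 240.8196258544922), (47.63001251220703, 51.242088317871094), 46.04132080078125) (360, 217, 54, 51) [ 0.44156496 -0.30750365  0.05      ] [ 0.4413694 -0.3100878  0.04     ]
[ 27  20 140] [ 21  80 187] [30  6 44]
scene ((140.93539428710938, 152.9397735595703), (48.61992645263672, 52.6926383972168), 91.04624938964844) (114, 129, 54, 49) [ 0.45215278 -0.30500731  0.05      ] [ 0.44487421 -0.30929777  0.04      ]
jar [ 0.55528691 -0.19949469  0.06      ]
bowl [ 0.62022308 -0.34832063  0.03      ]
tin [0.40491592 0.38307366 0.085     ]
flask [0.73599102 0.38906069 0.05      ]
org [0.5317756 0.1915718]
-69.94655798289448 -69.86707247136073 0.19335322285086642 0.19543536040456555
```

View pics/top_dish.png

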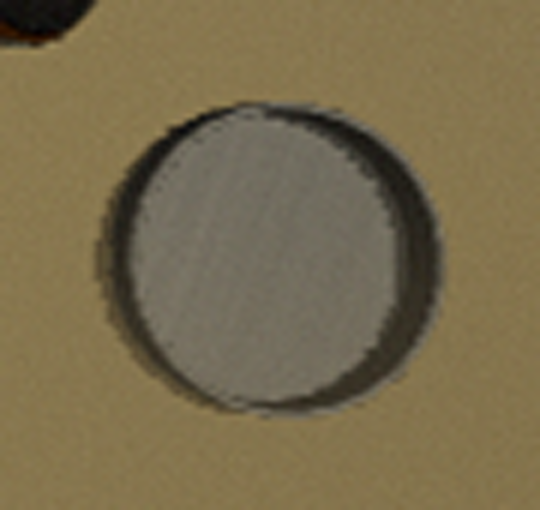

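View pics/scene_dish.png

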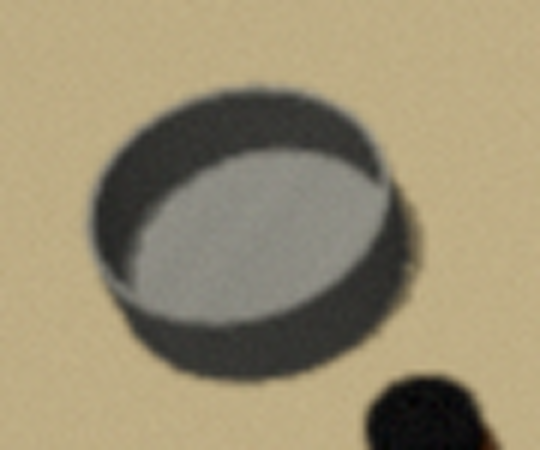

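```bash
python3 - <<'E'
from h import *
c=bot.read_camera("top");s=bot.read_camera("scene")
print("dish",ray(c,387,242.8,.05),ray(s,140,149.2,.05))
hsv=cv2.cvtColor(s["pixels"],cv2.COLOR_BGR2HSV)
m=cv2.inRange(hsv,(105,120,40),(125,255,255));mm=np.zeros_like(m);mm[120:230,270:390]=m[120:230,270:390]
cs=max(cv2.findContours(mm,cv2.RETR_EXTERNAL,cv2.CHAIN_APPROX_NONE)[0],key=cv2.contourArea)
a=cv2.approxPolyDP(cv2.convexHull(cs),3,True)[:,0];print(a.tolist())
o=np.array([.532,.1915,.09]);Rz=Rn.from_euler('z',-70,degrees=True)
for k in range(4):
  for sgn in (-1,1):
    p=o+(Rz*Rn.from_euler('z',90*k,degrees=True)).apply([97,sgn*28,40])/1+0 if 0 else o+(Rz*Rn.from_euler('z',90*k,degrees=True)).apply([.097,sgn*.028,.040])
    print(k,p.round(3),proj(s,p).round(1),proj(c,p).round(1))
E
```

```text
dish [ 0.43644997 -0.31282394  0.05      ] [ 0.4395382  -0.31047071  0.05      ]
[[369, 169], [354, 203], [336, 210], [294, 190], [288, 176], [306, 143], [325, 138], [361, 153]]
0 [0.539 0.091 0.13 ] [286.3 169.5] [233.8 199.4]
0 [0.591 0.11  0.13 ] [294.1 188.5] [226.7 178.4]
1 [0.633 0.198 0.13 ] [333.  205.9] [192.1 161.6]
1 [0.614 0.251 0.13 ] [355.5 199.7] [171.1 168.7]
2 [0.525 0.292 0.13 ] [369.7 168.9] [153.5 203.4]
2 [0.473 0.273 0.13 ] [359.8 151.2] [160.4 224.5]
3 [0.431 0.185 0.13 ] [323.6 136.7] [195.1 241.8]
3 [0.45  0.132 0.13 ] [303.1 141.6] [216.4 234.5]
```

```bash
cat >> h.py <<'E'
u=np.array([np.cos(np.radians(-70)),np.sin(np.radians(-70)),0]);ORG=np.array([.532,.1915,.09])
def rotv(x,z):
    z=z/np.linalg.norm(z);x=x/np.linalg.norm(x);return Rn.from_matrix(np.c_[x,np.cross(z,x),z]).as_rotvec()
Z=np.array([0,0,1.])
E
python3 - <<'E'
from h import *
d=np.array([.438,-.3115,0]);g=d+.068*u
D=ORG*[1,1,0]+.15*u;G=D+.068*u
for sg in (1,-1):
    r=rotv(sg*u,-Z)
    for p in (g+[0,0,.012],G+[0,0,.012],G+[0,0,.2]):
        print(sg,bot.inverse_kinematics(p,r))
# tilting poses
t=np.array([-u[1],u[0],0])
for sg in (1,-1):
  for th in (0,25,50):
   for tilt in (0,20,30):
    # tool rotates about axis that moves u-side down
    ax=np.cross(Z,u); Rt=Rn.from_rotvec(ax*np.radians(th)); R0=Rn.from_rotvec(-ax*np.radians(tilt))
    piv=ORG+.066*u
    gp=piv+Rt.apply(ORG-.087*u+[0,0,.031]-piv)
    zt=(Rt*R0).apply(-Z); 
    q=bot.inverse_kinematics(gp+.019*zt,rotv(sg*t,zt)); print(sg,th,tilt,gp.round(3),zt.round(2),None if q is None else np.round(q,2))
E
```

```text
1 [-0.88613689  0.44279301  1.67902606  0.          1.01977358  0.33559359]
1 [-0.22094436  0.46872359  1.64258655  0.          1.03028251  1.00078611]
1 [-0.22094436  0.2499563   1.52031781  0.          1.37131854  1.00078611]
-1 [-8.86136890e-01  4.42793008e-01  1.67902606e+00 -4.44089210e-16
  1.01977358e+00 -2.80599907e+00]
-1 [-0.22094436  0.46872359  1.64258655  0.          1.03028251 -2.14080654]
-1 [-0.22094436  0.2499563   1.52031781  0.          1.37131854 -2.14080654]
1 0 0 [0.502 0.273 0.121] [ 0.  0. -1.] [ 0.29  0.26  1.71  0.    1.17 -0.06]
1 0 20 [0.502 0.273 0.121] [ 0.12 -0.32 -0.94] [ 0.47  0.34  1.65 -0.37  1.22  0.26]
1 0 30 [0.502 0.273 0.121] [ 0.17 -0.47 -0.87] [ 0.55  0.41  1.61 -0.54  1.28  0.4 ]
1 25 0 [0.512 0.247 0.183] [-0.14  0.4  -0.91] [ 0.01  0.22  1.69  0.42  1.4  -0.44]
1 25 20 [0.512 0.247 0.183] [-0.03  0.08 -1.  ] [ 0.19  0.18  1.68  0.09  1.3  -0.18]
1 25 30 [0.512 0.247 0.183] [ 0.03 -0.08 -1.  ] [ 0.29  0.19  1.66 -0.09  1.28 -0.04]
1 50 0 [0.529 0.2   0.227] [-0.26  0.72 -0.64] [-0.23  0.35  1.6   0.71  1.72 -0.67]
1 50 20 [0.529 0.2   0.227] [-0.17  0.47 -0.87] [-0.11  0.22  1.62  0.47  1.55 -0.53]
1 50 30 [0.529 0.2   0.227] [-0.12  0.32 -0.94] [-0.03  0.17  1.63  0.32  1.48 -0.43]
-1 0 0 [0.502 0.273 0.121] [ 0.  0. -1.] None
-1 0 20 [0.502 0.273 0.121] [ 0.12 -0.32 -0.94] [ 0.47  0.34  1.65 -0.37  1.22 -2.88]
-1 0 30 [0.502 0.273 0.121] [ 0.17 -0.47 -0.87] [ 0.55  0.41  1.61 -0.54  1.28 -2.74]
-1 25 0 [0.512 0.247 0.183] [-0.14  0.4  -0.91] [0.01 0.22 1.69 0.42 1.4  2.7 ]
-1 25 20 [0.512 0.247 0.183] [-0.03  0.08 -1.  ] [0.19 0.18 1.68 0.09 1.3  2.96]
-1 25 30 [0.512 0.247 0.183] [ 0.03 -0.08 -1.  ] None
-1 50 0 [0.529 0.2   0.227] [-0.26  0.72 -0.64] [-0.23  0.35  1.6   0.71  1.72  2.47]
-1 50 20 [0.529 0.2   0.227] [-0.17  0.47 -0.87] [-0.11  0.22  1.62  0.47  1.55  2.61]
-1 50 30 [0.529 0.2   0.227] [-0.12  0.32 -0.94] [-0.03  0.17  1.63  0.32  1.48  2.71]
```

```bash
python3 - <<'E'
from h import *
d=np.array([.438,-.3115,0]);g=d+.068*u
r=rotv(u,-Z)
bot.goto(g+[0,0,.11],r)
bot.set_gripper(.45,30)
bot.line_to(g+[0,0,.013],max_speed=.12)
print(bot.current_contact_force(),bot.current_clock())
snap("wrist","w1.png")
snap("scene","s1.png",(80,90,240,230),4)
E
```

```text
[ 0.39393566 -0.23939401  0.31646972] 3.6833
```

View pics/w1.png

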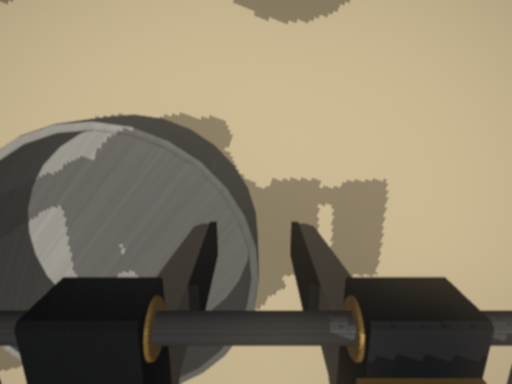

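View pics/s1.png

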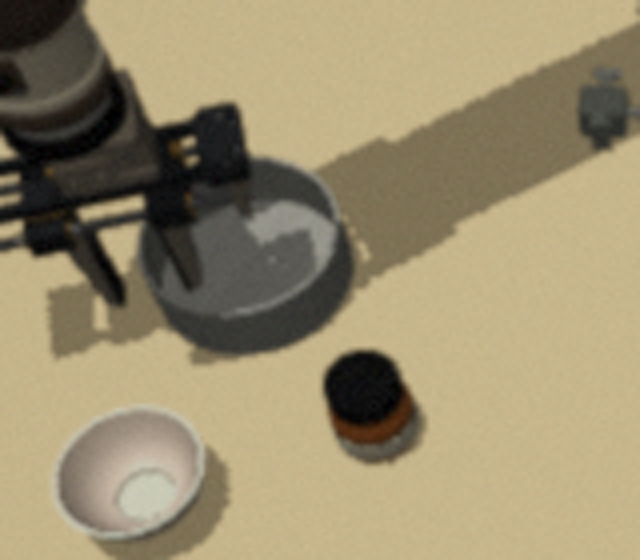

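The fingers straddle the dish wall: in the wrist view the wall lies at about (255,250), between the finger tips at (215,225) and (295,225). Next I grip and drag the dish.

```bash
python3 - <<'E'
from h import *
bot.set_gripper(0,35)
print(bot.current_opening(),bot.current_contact_force())
z=np.array([0,0,.013])
D=ORG*[1,1,0]+.151*u
bot.line_to(np.array([.45,-.03,0])+.068*u+z,max_speed=.12)
print(bot.current_contact_force())
bot.line_to(D+.068*u+z,max_speed=.1)
print(bot.current_contact_force(),bot.current_clock(),bot.current_opening())
snap("scene","s2.png",(200,90,400,240),4)
snap("top","t2.png",(140,150,340,300),4)
E
```

```text
0.05765408397543308 [ 1.3050569  -0.75956947 -0.19981053]
[-0.05160533 -1.63268623  1.29131447]
[-3.49988624 -1.55420204  5.14989344] 8.6333 0.061384922222507694
```

View pics/s2.png

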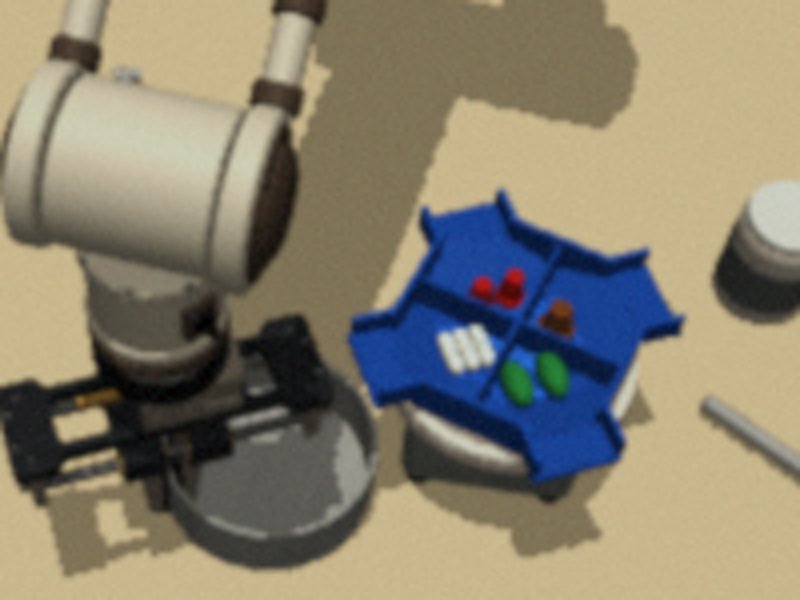

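View pics/t2.png

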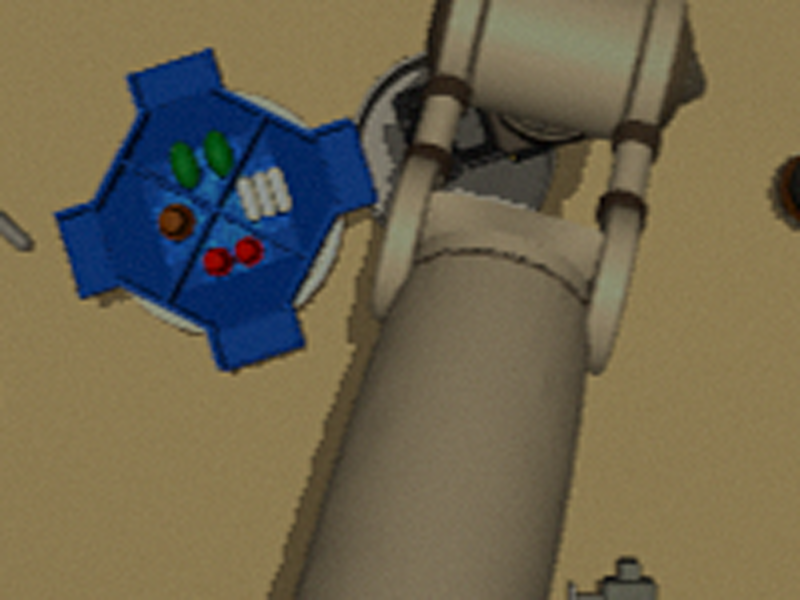

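```bash
python3 - <<'E'
from h import *
bot.set_gripper(.4,30)
p=np.array(bot.current_ee_pos())
bot.line_to(p+[0,0,.25],max_speed=.2)
t=np.array([-u[1],u[0],0]);ax=np.cross(Z,u)
zt=Rn.from_rotvec(-ax*np.radians(15)).apply(-Z)
r=rotv(t,zt)
gp=ORG-.088*u+[0,0,.032]
bot.goto(gp+.019*zt-.12*zt,r)
bot.set_gripper(.95,30)
snap("wrist","w3.png")
c=snap("top","t3.png",(180,120,340,240),5)
s=snap("scene","s3.png",(200,90,400,240),4)
print(bot.current_clock())
E
```

```text
13.05
```

View pics/w3.png

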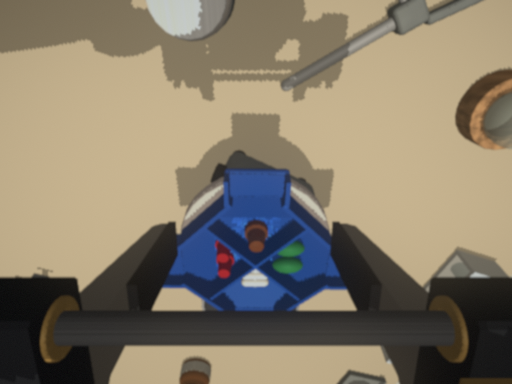

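View pics/t3.png

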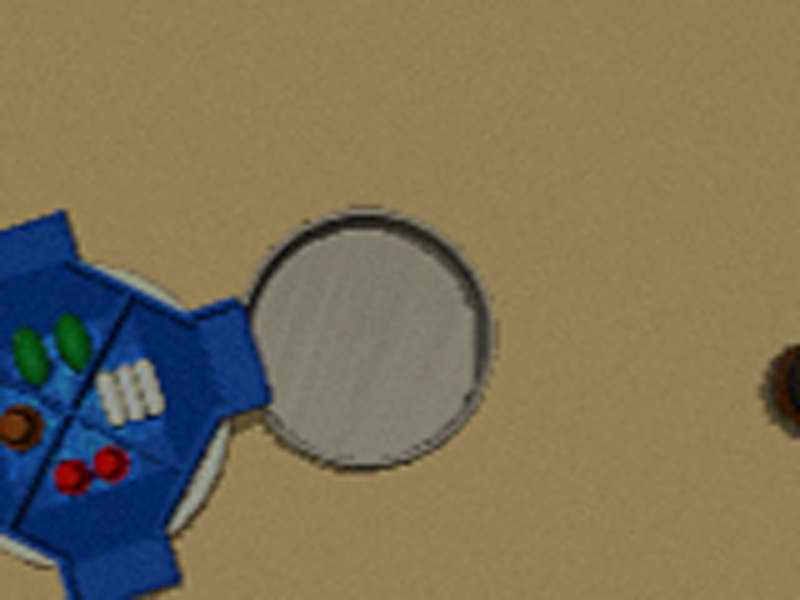

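View pics/s3.png

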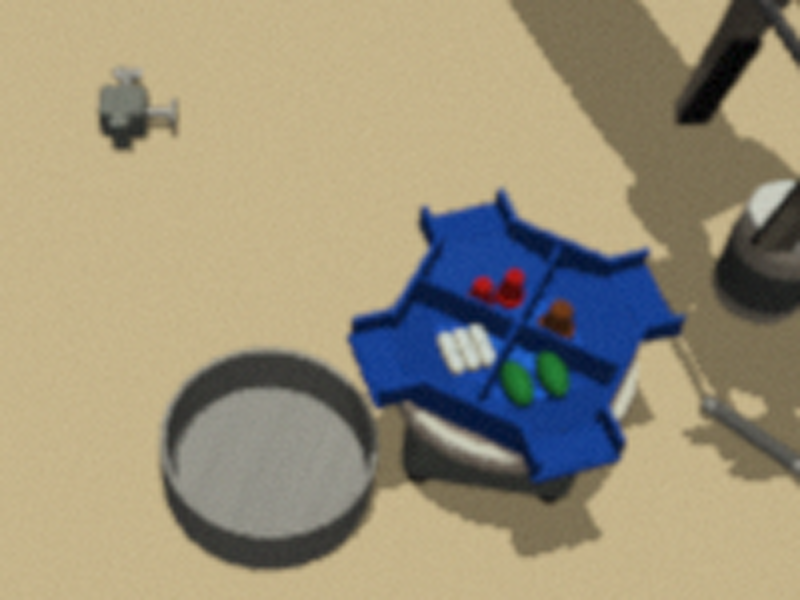

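```bash
python3 - <<'E'
from h import *
c=bot.read_camera("top")
d=ray(c,252.2,187.6,.05);e=d-ORG;print("dish",d,"radial",e@u,"lat",e@[-u[1],u[0],0])
t=np.array([-u[1],u[0],0]);ax=np.cross(Z,u)
zt=Rn.from_rotvec(-ax*np.radians(15)).apply(-Z)
gp=ORG-.088*u+[0,0,.032]
bot.line_to(gp+.019*zt,max_speed=.1)
print(bot.current_contact_force(),bot.current_clock())
snap("wrist","w4.png");snap("scene","s4.png",(270,90,430,230),5)
E
```

```text
dish [0.57663925 0.04742643 0.05      ] radial 0.15065239266115787 lat -0.007328887991768866
[ 0.67765958  0.73071242 -0.23120904] 14.45
```

View pics/w4.png

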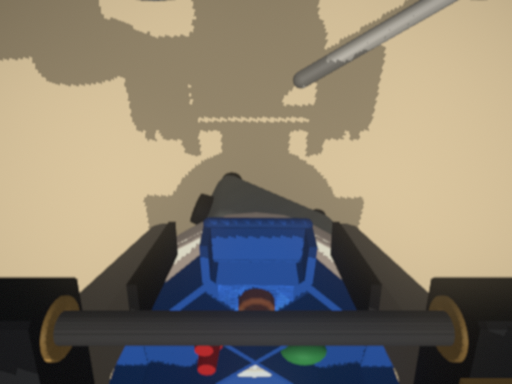

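View pics/s4.png

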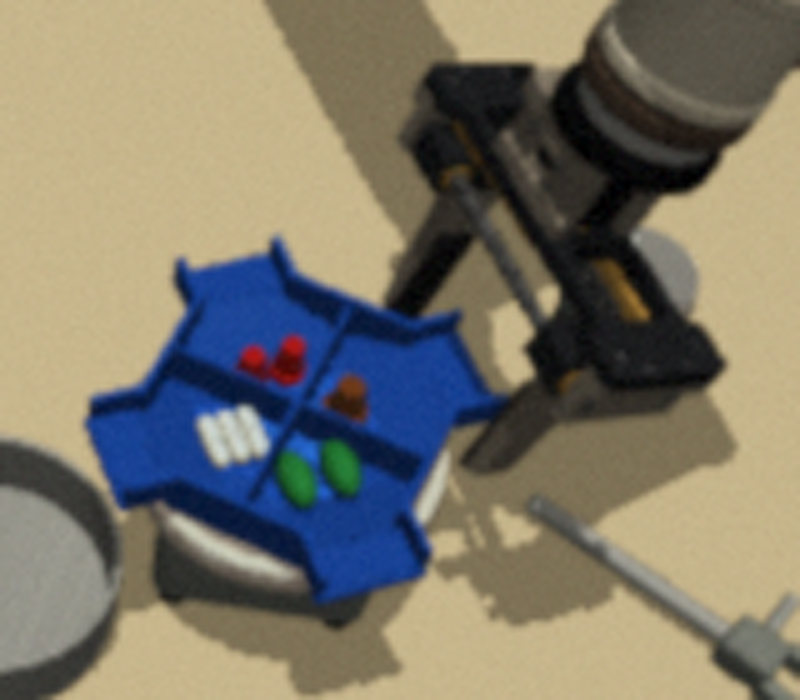

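```bash
cat >> h.py <<'E'
tt=np.array([-u[1],u[0],0]);ax=np.cross(Z,u)
def tpose(th,tilt=15,piv_r=.066,gr=.088,gz=.032):
    Rt=Rn.from_rotvec(ax*np.radians(th)); piv=ORG+piv_r*u
    gp=piv+Rt.apply(ORG-gr*u+[0,0,gz]-piv)
    zt=(Rt*Rn.from_rotvec(-ax*np.radians(tilt))).apply(-Z)
    return gp+.019*zt,rotv(tt,zt)
E
python3 - <<'E'
from h import *
bot.set_gripper(0.3,45)
print(bot.current_opening(),bot.current_contact_force(),bot.current_clock())
for th in (5,10,15):
    bot.line_to(*tpose(th),max_speed=.05); print(th,bot.current_contact_force().round(2),round(bot.current_opening(),3),bot.current_clock())
snap("scene","s5.png",(200,90,400,240),4);snap("wrist","w5.png")
E
```

```text
0.6072624099595371 [ 1.55518173  1.22055033 -0.59708349] 15.125
5 [ 1.26  0.22 -2.63] 0.606 15.5333
10 [ 1.61 -0.52 -3.22] 0.606 15.9417
15 [ 0.46 -0.41 -3.24] 0.607 16.35
```

View pics/s5.png

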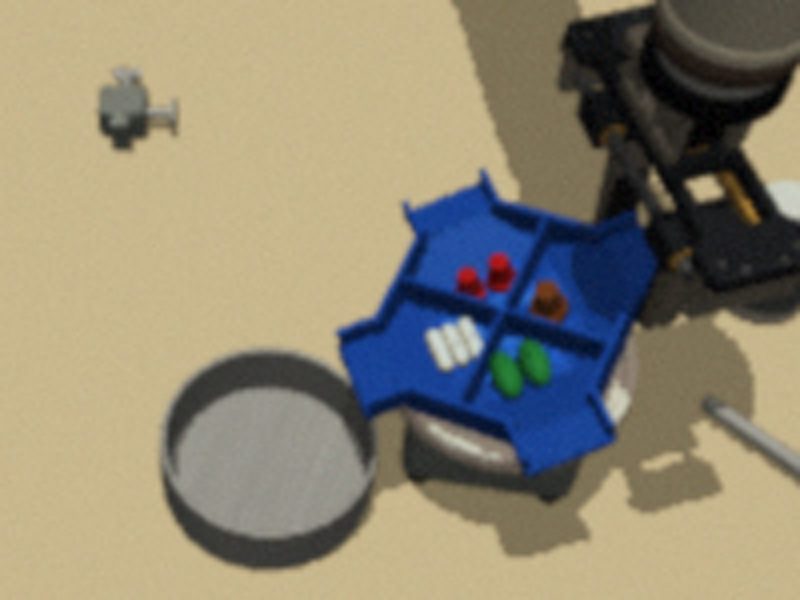

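View pics/w5.png

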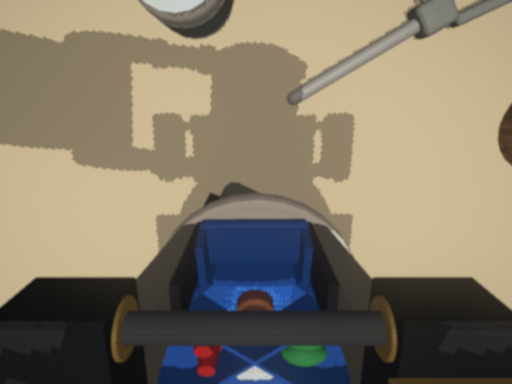

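The grip holds at opening 0.607, which is 56 mm. In the scene view the organiser is tipping towards the dish, with the white lip at (360,370) beside the dish rim. I'll keep tipping.

```bash
python3 - <<'E'
from h import *
for th in (20,25,30,35,40,45,48):
    bot.line_to(*tpose(th),max_speed=.045); print(th,bot.current_contact_force().round(2),round(bot.current_opening(),3),bot.current_clock())
bot.hold(.6)
snap("scene","s6.png",(200,90,400,240),4);snap("top","t6.png",(140,130,300,250),5)
E
```

```text
20 [-1.05  0.5  -3.73] 0.604 16.8917
25 [ 0.39 -0.09 -5.34] 0.607 17.3333
30 [ 0.2   0.67 -4.66] 0.612 17.775
35 [-0.38 -0.61 -4.53] 0.609 18.2167
40 [-0.07  0.43 -4.14] 0.605 18.6583
45 [-0.1  -0.7  -4.78] 0.606 19.1
48 [-0.75  0.53 -3.16] 0.607 19.425
```

View pics/s6.png

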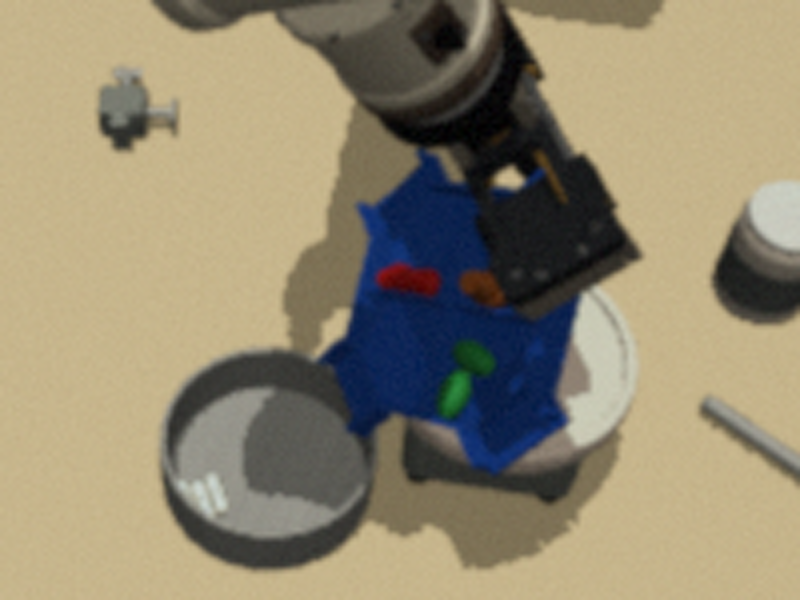

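View pics/t6.png

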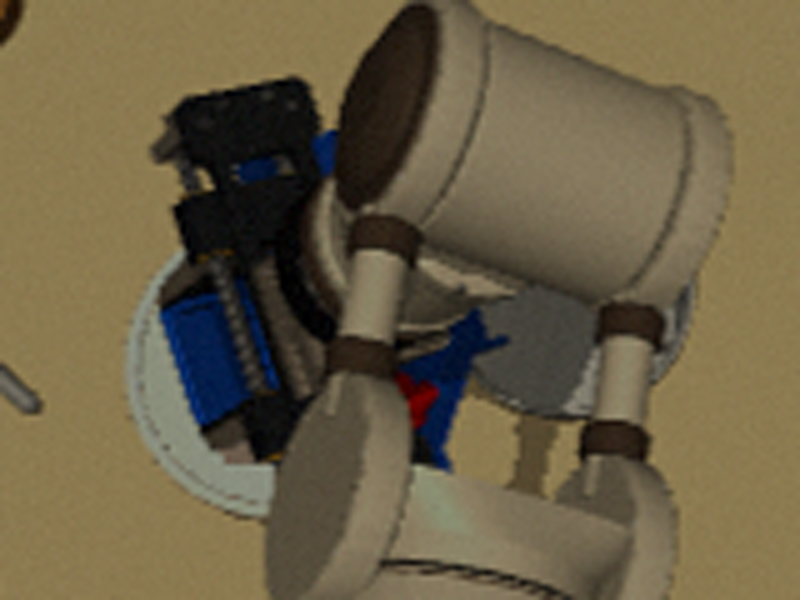

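```bash
python3 - <<'E'
from h import *
snap("scene","s7.png",(235,170,315,235),8)
E
```

```text
(no output)
```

View pics/s7.png

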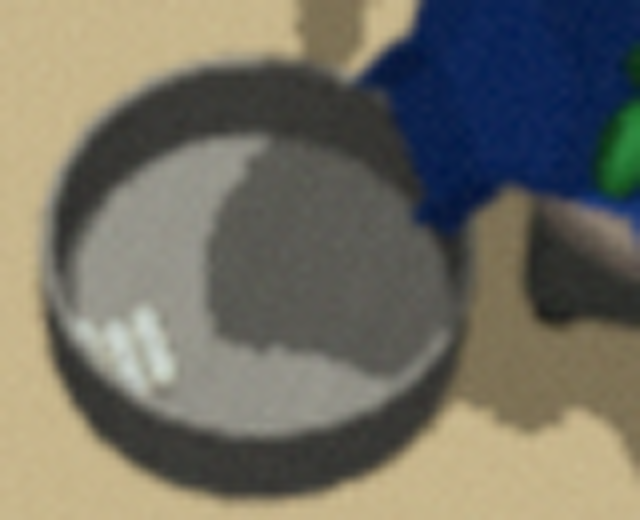

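The crop shows three bars in the dish at (155,345), (125,355) and (95,345), the last one partly behind the rim. The white bin is empty. I'll lower the organiser.

```bash
python3 - <<'E'
from h import *
for th in (44,39,34,29,24,19,14,10,6,3,1,0):
    bot.line_to(*tpose(th),max_speed=.045 if th>6 else .03)
    if th in(24,10,3,1,0): print(th,bot.current_contact_force().round(2),round(bot.current_opening(),3),bot.current_clock())
snap("scene","s8.png",(200,90,400,240),4);snap("wrist","w8.png")
E
```

```text
24 [-0.45 -0.21 -3.96] 0.604 22.325
10 [ 0.12  0.72 -2.54] 0.609 23.5917
3 [ 0.29 -0.7  -2.9 ] 0.607 24.5
1 [-0.65 -0.58 -2.51] 0.604 24.825
0 [ 0.93  0.04 -1.35] 0.602 25.075
```

View pics/s8.png

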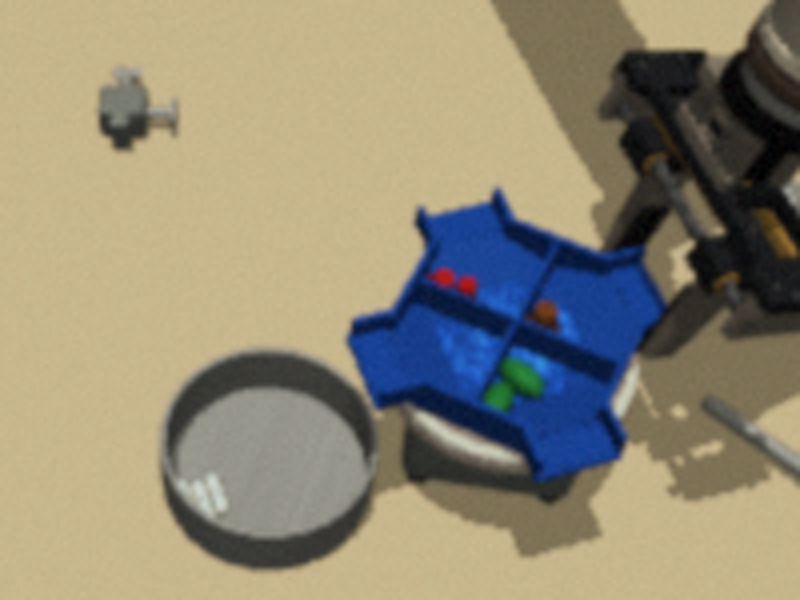

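View pics/w8.png

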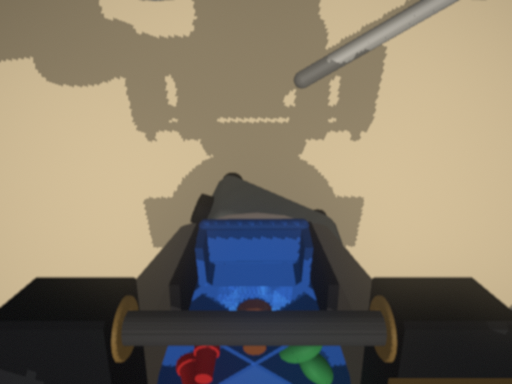

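```bash
python3 - <<'E'
from h import *
p,r=tpose(0)
bot.line_to(p-[0,0,.0015],max_speed=.02); print(bot.current_contact_force().round(2))
bot.line_to(p-[0,0,.0005],max_speed=.02); print(bot.current_contact_force().round(2))
bot.set_gripper(.68,10);bot.set_gripper(.95,10)
zt=Rn.from_rotvec(r).as_matrix()[:,2]
bot.line_to(np.array(bot.current_ee_pos())-.14*zt,max_speed=.12)
c=snap("top","t9.png",(140,140,300,260),5);s=snap("scene","s9.png",(200,110,400,240),4);snap("wrist","w9.png")
print(bot.current_clock())
for n,cc,box in (("top",c,(140,140,250,260)),("scene",s,(270,110,390,230))):
    hsv=cv2.cvtColor(cc["pixels"],cv2.COLOR_BGR2HSV);x0,y0,x1,y1=box
    for col,lo,hi,az in (("red",(0,190,90),(4,255,255),-160),("red2",(175,150,90),(180,255,255),-160),("green",(50,120,40),(80,255,255),20),("amber",(5,130,50),(14,255,255),110)):
        m=np.zeros(hsv.shape[:2],np.uint8);m[y0:y1,x0:x1]=cv2.inRange(hsv,lo,hi)[y0:y1,x0:x1]
        nn,_,st,ce=cv2.connectedComponentsWithStats(m)
        bc=ORG+.045*np.array([np.cos(np.radians(az)),np.sin(np.radians(az)),0])
        for k in range(1,nn):
            if st[k,4]>3:
                w=ray(cc,*ce[k],.113);ext=st[k,:4]
                print(n,col,st[k].tolist(),w.round(3),"d",np.linalg.norm((w-bc)[:2]).round(3))
    m=np.zeros(hsv.shape[:2],np.uint8);m[y0:y1,x0:x1]=cv2.inRange(hsv,(105,120,40),(125,255,255))[y0:y1,x0:x1]
    cs=max(cv2.findContours(m,cv2.RETR_EXTERNAL,cv2.CHAIN_APPROX_NONE)[0],key=cv2.contourArea)
    a=cv2.approxPolyDP(cv2.convexHull(cs),3,True)[:,0];print(len(a),a.tolist(),np.mean([ray(cc,*q,.13) for q in a],0))
E
```

```text
[-3.83 -0.45  5.7 ]
[-2.04  0.67  3.54]
28.0
top red [203, 210, 5, 5, 19] [0.507 0.165 0.113] d 0.02
top red [209, 212, 4, 4, 14] [0.503 0.151 0.113] d 0.029
top green [189, 177, 14, 18, 106] [0.573 0.19  0.113] d 0.017
top amber [184, 201, 7, 7, 30] [0.527 0.213 0.113] d 0.023
8 [[189, 163], [226, 179], [233, 196], [216, 235], [198, 242], [161, 224], [154, 205], [171, 169]] [0.53176785 0.19188902 0.13      ]
scene red2 [309, 158, 4, 3, 8] [0.491 0.152 0.113] d 0.024
scene red2 [315, 160, 4, 3, 7] [0.496 0.166 0.113] d 0.012
scene green [321, 180, 14, 12, 97] [0.568 0.192 0.113] d 0.016
scene amber [334, 166, 5, 5, 17] [0.516 0.214 0.113] d 0.02
8 [[369, 168], [354, 203], [335, 210], [294, 191], [287, 175], [305, 143], [324, 138], [360, 152]] [0.53831293 0.19222108 0.13      ]
```

View pics/t9.png

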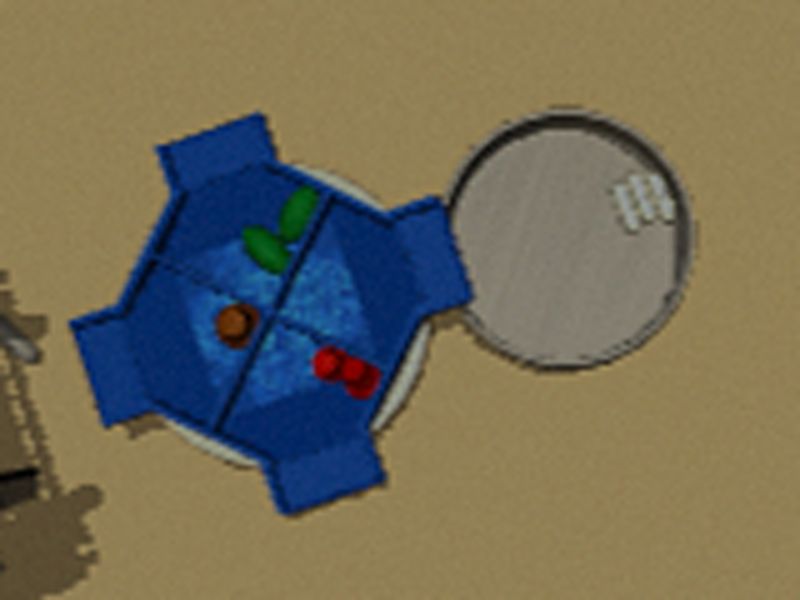

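View pics/s9.png

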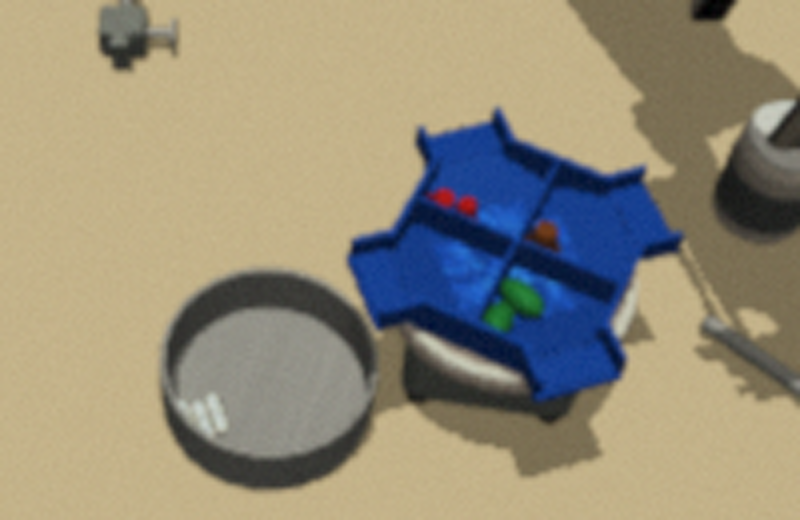

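View pics/w9.png

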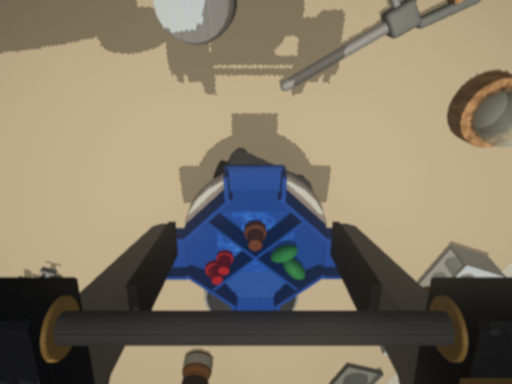

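```bash
python3 - <<'E'
from h import *
c=bot.read_camera("top");f=lambda a,b:ray(c,140+a/5,140+b/5,.112)[:2]
rb=(ORG+.045*np.array([np.cos(np.radians(-160)),np.sin(np.radians(-160)),0]))[:2]
gb=(ORG+.045*np.array([np.cos(np.radians(20)),np.sin(np.radians(20)),0]))[:2]
for p in((362,378),(370,388),(332,365)):print("red",np.linalg.norm(f(*p)-rb))
for p in((300,213),(267,250)):print("green",np.linalg.norm(f(*p)-gb))
for nm,p,z in (("jar",(345,197),.06),("bowl",(398,175),.03)): print(nm,c["pixels"][p[1],p[0]])
a=cv2.imread("pics/top0.png");d=cv2.absdiff(a,c["pixels"]).max(2);cv2.imwrite("pics/t10.png",c["pixels"])
for nm,(x,y) in dict(jar=(345,197),bowl=(398,175),tin=(121,250),flask=(128,127)).items():
    print(nm,(d[y-18:y+18,x-18:x+18]>40).sum())
print(bot.current_contact_force(),bot.current_clock())
bot.job_done()
E
```

```text
red 0.03177143013398948
red 0.035071110953872824
red 0.020982642621797658
green 0.028367030231706537
green 0.01645447359729807
jar [20 22 28]
bowl [124 144 144]
jar 0
bowl 0
tin 1012
flask 0
[ 0.42811858 -0.07797204  0.9697468 ] 28.05
the job is handed in; nothing more can be done
```

I dragged the dish under the white spout and gripped the amber corner by its cheeks. I tipped the organiser to about 48° until the bars had run out, then lowered it level, let go and handed the job in at about 28 s. No verdict is reported.

**Last checks before handing in:**
- **White bars:** all three are seen lying in the dish, which looks flat on the bench.
- **Organiser:** its outline looks level in two views. The centre is within about 1 mm of its starting point by the top camera, and about 6 mm off by the scene camera, which also covers calibration error.
- **Other parts:** the outermost red stopper is about 32–35 mm from its bin's centre and the eggs are within 29 mm. The amber plug is within 24 mm. The limit is 43 mm.
- **Jar, bowl and flask:** unchanged when compared with the first picture.
- **Tin:** the same comparison showed a large change here, because the raised gripper and its shadow cover the tin in the top view. The scene and wrist views show it upright in place, but I did not measure its position again.

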